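# Free seized slat stubs from a chair rail and patch it

## Robot

A 6-joint arm with a two-finger parallel gripper is mounted at the origin on the work surface. World frame = base frame: x ahead of the robot, y to its left, z up, the work surface at z = 0. Lengths are in mm, angles in rad, forces in N, time in s.
With the tool pointing down it reaches from about 350 to 775 mm from the base axis. Payload 7.3 kg.
Tool frame: the origin (TCP) lies on the front face of the gripper's body, between the roots of the fingers; the fingertips stand 66 mm ahead of it and the grasp point (between the pads) lies 47 mm ahead of it (bot.tcp_to_grasp is the z of the grasp point in the tool frame, in mm); z points along the fingers, y is the direction in which the jaws open and shut (so a half turn about z gives the same grasp; the last joint's range is limited). The gripper opens to 92 mm and grips with 3 to 60 N. Pads are 19 mm wide; open, the fingers measure 130 mm over their backs; the gripper's body (75 mm by 190 mm) begins 47 mm behind the grasp point.
Start: joints at [0.96, 0.342, 1.524, -0, 1.275, -0.146], TCP at [235.314, 469.325, 292.241] pointing down, gripper open.
Joint ranges: [-2.53, 2.53], [-0.77, 2.02], [0.04, 2.7], [-1, 4.14], [0.28, 2.66], [-3.11, 3.11]. Speed limits (rad/s): [2.57, 2.57, 3.14, 3.14, 3.14, 3.14].

## Interface

Orientations are given as [roll, pitch, yaw] about the fixed x, y, z axes, in that order (R = Rz(yaw) Ry(pitch) Rx(roll)).
In Python, from plant import bot gives the robot as it stands.
- The arm moves only by the tool carry_out, never from a script. Its argument "deltas" is a list that holds one entry, the list of rows, each a list of 4 numbers: the shift along the tool's x, y, z in mm, then the turn about the tool's z in units of 5 degrees (1.0 is 5 degrees). A call has 1 to 20 rows; each row is the pose to reach, as a shift and turn from the pose commanded when the call began, along the tool's axes at that moment; what a row does not reach only later rows make up. A row lasts 1/10 s, in which the tool goes at most 50 mm and 8.59 degrees, less where a joint would pass 70% of its speed; a pose out of reach is approached as far as the arm can. A call with a gripper value outside its range is refused whole. "fingers" is the finger opening in mm, from 0 to 91.8, set as the call begins (left out, the last holds). The fingers move at their own pace and stop on an object; the grip force is fixed at half the most. Time passes only in rows, so rows that repeat a pose let the fingers close. It gives the time, the measured TCP pose, the force and the opening at its end, in the units of the state.
- bot.get_obs(): the state, without advancing time (a new reading comes with each control period).
- bot.capture(name): name is "scene" or "top" or "wrist"; returns (picture, depth): 420x560x3 uint8, blue, green, red; 420x560 float32, mm along the optical axis (not along the pixel's ray), 0 where there is no reading.
- bot.camera_model(name): a dict with "K" (3x3 intrinsics, pixels), "distortion" ([k1, k2, p1, p2, k3] as OpenCV has them; the pictures are not rectified), "camera_from_world" (4x4, takes a point from world to camera coordinates). Camera axes: x right, y down, z forward; pixel columns grow to the right and rows downward; lengths in mm; the calibration is good to about 2 mm. A picture is of the moment at which its call begins: read the wrist's pose just before it. camera_model takes no time and is no camera call; for the wrist camera it gives the pose at the moment of the call.
- bot.close_job(): hands the job in, once; it reports no verdict.
The state is a dict: "time": time; "joint_positions": joint angles; "dq": joint speeds; "tau": joint torques, N m; "tool_pos": TCP position; "tcp_rot": TCP orientation; "contact_force": force on the tool from outside, world axes, zero at the start; "moment": the same for the moment, N m; "grip_width": finger opening in mm.
Only numpy, scipy, OpenCV 4.12 (cv2) and the standard library are available. Lean on these libraries where they do the work, as an engineer would, in place of code of your own. Each camera call takes 0.05 s, during which the arm holds its last target. There are 200 camera calls.

## Task

The chair rail on the bench still holds two or three broken slat stubs, seized in their mortises: rock each stub from side to side across the rail until it lets go, pull it out and put it in the black offcut bin. When all the stubs are in the bin, fit a wooden patch from the blue board into each of the rail's three recesses and press it down fully home, flush with the rail. Leave the glue bottle, the mallet and the tape measure where they are.

Things in the scene. Friction and masses are not known exactly. Their poses are not given: they have to be found in the camera images.
- rail: Chair rail: a fixed pale timber block lying on the bench, 80 mm wide (its x), 300 mm long (its y), 50 mm high; origin at the centre of its underside, z up. Its top face has three recesses, 95 mm apart along y, each 44 mm (x) by 64 mm (y) and 12 mm deep, with a mortise 30 mm long (y) in the middle of its floor. A mortise may hold a stub.
- recess0 (a point): Centre of the recess at the rail's -y end, in the plane of the rail's top face, 50 mm above the bench; axes as the rail's. Near the recess's two y ends lie cork bedding strips, 5 mm proud of its floor: a patch laid in rests on them 5 mm above flush. Pushed with about 7 to 10 N they sink and stay down, and the patch stops on the floor, flush with the rail.
- recess1 (a point): Centre of the middle recess, in the plane of the rail's top face; otherwise as recess0.
- recess2 (a point): Centre of the recess at the rail's +y end, in the plane of the rail's top face; otherwise as recess0.
- stub0_center (a point): Dark wood slat stub wedged upright in recess0's mortise; absent in some starts. Flat bar 10 mm thick (x), 28 mm wide (y), 90 mm long (z up), 45 g; axes parallel to the rail's. The point is its centre, half-way up, 3 mm above the rail's top face; its top stands 48 mm above that face. Its round foot, 39 mm below the centre, sits in a groove and is the pivot when it rocks.
- stub1_center (a point): Stub in recess1's mortise, as stub0. What holds each stub: a swollen shoulder, 16 mm thick, 25 to 31 mm below its centre, is caught under two stiff wooden lips in the mortise, one on each x side, so a straight pull is blocked. Tilted to +x or -x it shoves that side's lip back, and the lip stays back.
- stub2_center (a point): Stub in recess2's mortise, as stub0. Each stub must be tilted about 0.23 rad to +x and to -x (to the stop; 5 to 10 N near its top, about 15 mm of travel 65 mm above the pivot). With both lips pushed back (over 3 of their 4 mm) it lifts straight out; else rock it again.
- patch0_center (a point): Wooden patch, a plain rectangular slab 40 mm (x) by 60 mm (y) by 12 mm thick (z), 45 g, edges slightly rounded; the point is its centre. It starts flat on the blue board. The three patches are alike, and either face may be up; its 40 mm side goes across the rail.
- patch1_center (a point): Wooden patch, a plain rectangular slab 40 mm (x) by 60 mm (y) by 12 mm thick (z), 45 g, edges slightly rounded; the point is its centre. It starts flat on the blue board. The three patches are alike, and either face may be up; its 40 mm side goes across the rail.
- patch2_center (a point): Wooden patch, a plain rectangular slab 40 mm (x) by 60 mm (y) by 12 mm thick (z), 45 g, edges slightly rounded; the point is its centre. It starts flat on the blue board. The three patches are alike, and either face may be up; its 40 mm side goes across the rail.
- board_top (a point): Centre of the top face of the fixed blue supply board, 200 mm (x) by 160 mm (y), 6 mm high.
- bin_in (a point): Centre of the inner floor (5 mm above the bench) of the fixed black offcut bin, an open box 200 mm (x) by 160 mm (y) by 50 mm high outside, 5 mm walls.
- glue_center (a point): Bystander: standing white glue bottle, 56 mm diameter, 110 mm high; point half-way up.
- mallet_center (a point): Bystander: mallet lying on the bench; point in the middle of its black head (55 by 90 by 50 mm); the handle, 26 mm thick, reaches about 210 mm from it along its own -x.
- tape_center (a point): Bystander: yellow tape measure, 60 by 35 by 55 mm; point half-way up.
There are look-alikes about, which are no part of the job. What is shaped like the part that bears patch2_center but white or yellow is not meant.

How it is judged (in metres and radians):
On the way, in this order (a step that is already met when the one before it is completed fails the run):
1. every stub that was in the rail lies in the offcut bin, let go (x of stub0_center in the frame of bin_in between -0.093 and 0.093 m and y of stub0_center in the frame of bin_in between -0.073 and 0.073 m and z of each of stub0_center, stub1_center, stub2_center in the frame of bin_in below 0.06 m and x of stub1_center in the frame of bin_in between -0.093 and 0.093 m and y of stub1_center in the frame of bin_in between -0.073 and 0.073 m and x of stub2_center in the frame of bin_in between -0.093 and 0.093 m and y of stub2_center in the frame of bin_in between -0.073 and 0.073 m and contact force between each of stub0, stub1, stub2 and the fingers below 0.1 N), for 0.2 s.
2. each of the three recesses holds a patch pressed flush (((horizontal distance between patch0_center and recess0 below 0.005 m and z of patch0_center in the frame of recess0 between -0.009 and -0.0043 m and angle between the z axis of patch0_center and the z axis of recess0, either way round below 0.06 rad) or (horizontal distance between patch1_center and recess0 below 0.005 m and z of patch1_center in the frame of recess0 between -0.009 and -0.0043 m and angle between the z axis of patch1_center and the z axis of recess0, either way round below 0.06 rad) or (horizontal distance between patch2_center and recess0 below 0.005 m and z of patch2_center in the frame of recess0 between -0.009 and -0.0043 m and angle between the z axis of patch2_center and the z axis of recess0, either way round below 0.06 rad)) and ((horizontal distance between patch0_center and recess1 below 0.005 m and z of patch0_center in the frame of recess1 between -0.009 and -0.0043 m and angle between the z axis of patch0_center and the z axis of recess1, either way round below 0.06 rad) or (horizontal distance between patch1_center and recess1 below 0.005 m and z of patch1_center in the frame of recess1 between -0.009 and -0.0043 m and angle between the z axis of patch1_center and the z axis of recess1, either way round below 0.06 rad) or (horizontal distance between patch2_center and recess1 below 0.005 m and z of patch2_center in the frame of recess1 between -0.009 and -0.0043 m and angle between the z axis of patch2_center and the z axis of recess1, either way round below 0.06 rad)) and ((horizontal distance between patch0_center and recess2 below 0.005 m and z of patch0_center in the frame of recess2 between -0.009 and -0.0043 m and angle between the z axis of patch0_center and the z axis of recess2, either way round below 0.06 rad) or (horizontal distance between patch1_center and recess2 below 0.005 m and z of patch1_center in the frame of recess2 between -0.009 and -0.0043 m and angle between the z axis of patch1_center and the z axis of recess2, either way round below 0.06 rad) or (horizontal distance between patch2_center and recess2 below 0.005 m and z of patch2_center in the frame of recess2 between -0.009 and -0.0043 m and angle between the z axis of patch2_center and the z axis of recess2, either way round below 0.06 rad))), for 0.2 s.
At the end, for the whole second after the job is handed in: Every stub lies in the offcut bin (its centre within the walls and less than 60 mm above the bin's floor); each of the three recesses holds a patch, centred within 5 mm, level within 0.06 rad, its top face no more than 1.7 mm above and 3 mm below the rail's top face; all at rest (all of step 2 and x of stub0_center in the frame of bin_in between -0.093 and 0.093 m and y of stub0_center in the frame of bin_in between -0.073 and 0.073 m and z of each of stub0_center, stub1_center, stub2_center in the frame of bin_in below 0.06 m and x of stub1_center in the frame of bin_in between -0.093 and 0.093 m and y of stub1_center in the frame of bin_in between -0.073 and 0.073 m and x of stub2_center in the frame of bin_in between -0.093 and 0.093 m and y of stub2_center in the frame of bin_in between -0.073 and 0.073 m and linear speed of each of stub0, stub1, stub2, patch0, patch1, patch2 below 0.03 m/s); the robot touches nothing.
It fails at once if the glue bottle is pushed more than 40 mm from its place (distance of glue_center from where it was at the start of the episode above 0.04 m).
It fails at once if the mallet is pushed more than 40 mm from its place (distance of mallet_center from where it was at the start of the episode above 0.04 m).
It fails at once if the tape measure is pushed more than 40 mm from its place (distance of tape_center from where it was at the start of the episode above 0.04 m).
Of stub0, stub1, stub2 only 2 to 3 are there at a start; the rules pass over those that are not, and their reading is None.
At some moment in a run one of patch0, patch1, patch2 may be knocked a few centimetres aside while the robot is not near it.
Once in a run the grip may slacken for a moment while it holds something.
It also fails if it takes over 210 s, if anything falls off the work surface, if the arm or the gripper's body presses on something with over 40 N, if the wrist force passes 120 N, or if a joint passes its speed limit or range.

## Working session

There is one attempt and no reset: what is moved stays moved. The work goes in short steps, Python scripts to look and compute and a tool call to move; the robot and the scene stay as the last step left them, time stands still between calls to the robot, and variables do not carry over. Pictures are saved under pics/ and viewed, about 12 in all and at most 16, crops included, and the job is handed in when it is done.

Besides the shell and the picture viewer there is one more tool, called after "Call:" by a JSON object that holds its "op" and its "data". carry_out: Moves the arm, as the interface text tells. Its arguments: {"type":"object","properties":{"deltas":{"type":"array","items":{"type":"array","items":{"type":"array","items":{"type":"number"}}}},"fingers":{"type":"number"}},"required":["deltas"]}

```bash
mkdir -p pics; ls
cat > h.py <<'E'
import numpy as np, cv2
from plant import bot
def snap(n,f=None):
    m=bot.camera_model(n); p,d=bot.capture(n)
    if f: cv2.imwrite('pics/'+f,p)
    return p,d,m
def w2p(m,P):
    T=np.array(m['camera_from_world']); 
    q=cv2.projectPoints(np.float64(P).reshape(-1,1,3),cv2.Rodrigues(T[:3,:3])[0],T[:3,3],np.array(m['K']),np.float64(m['distortion']))[0]
    return q[:,0]
def ray(m,uv):
    T=np.array(m['camera_from_world']);R=T[:3,:3];t=T[:3,3]
    n=cv2.undistortPoints(np.float64(uv).reshape(-1,1,2),np.array(m['K']),np.float64(m['distortion']))[:,0]
    d=np.c_[n,np.ones(len(n))]@R
    return -R.T@t,d
def atz(m,uv,z):
    c,d=ray(m,uv); return c+d*((z-c[2])/d[:,2])[:,None]
def atd(m,uv,D):
    uv=np.atleast_2d(uv);c,d=ray(m,uv)
    return c+d*np.array([D[int(v),int(u)] for u,v in uv])[:,None]
E
python3 - <<'E'
from h import *
import pickle
o=bot.get_obs();print({k:np.round(v,3) for k,v in o.items()})
for n in('top','scene'):
    p,d,m=snap(n,n+'0.png'); pickle.dump((p,d,m),open(n+'.pkl','wb'))
    T=np.array(m['camera_from_world']);print(n,np.round(-T[:3,:3].T@T[:3,3]),np.round(T[:3,:3],2).tolist())
E
```

```text
pics
{'time': np.float64(0.0), 'joint_positions': array([ 0.96 ,  0.343,  1.525, -0.   ,  1.275, -0.146]), 'dq': array([ 0.001,  0.001,  0.   , -0.001, -0.001,  0.   ]), 'tau': array([ 1.0000e-03, -4.3125e+01, -2.4422e+01,  7.2000e-02,  5.6000e-02,
       -0.0000e+00]), 'tool_pos': array([235.13 , 469.056, 291.538]), 'tcp_rot': array([-3.14 , -0.   ,  2.677]), 'contact_force': array([-0.212, -0.546, -0.223]), 'moment': array([-0.015, -0.051, -0.02 ]), 'grip_width': np.float64(91.791)}
top [ 365.   38. 1420.] [[-0.02, -1.0, -0.02], [-0.98, 0.02, -0.17], [0.17, 0.01, -0.98]]
scene [1306.  752.  783.] [[-0.69, 0.73, -0.02], [0.44, 0.39, -0.81], [-0.58, -0.56, -0.59]]
```

View pics/top0.png

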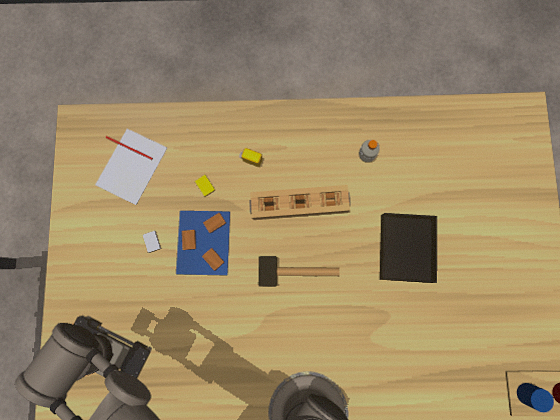

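View pics/scene0.png

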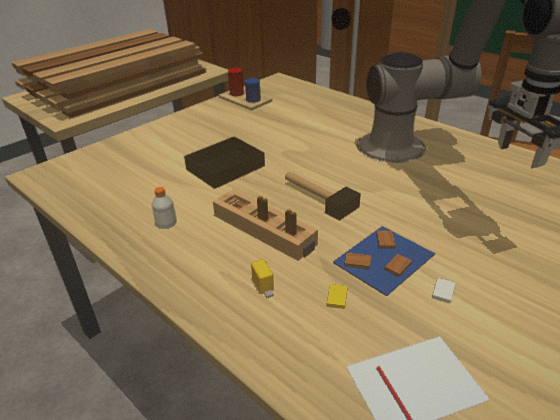

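Top view: the rail runs from (251,208) to (349,197). It has two stubs, at (268,203) and (299,201), and the recess at (331,199) is empty. The blue board holds three orange patches at (215,222), (189,240) and (212,259). The bin is at (408,248) and the mallet at (268,271). The white and yellow slabs are decoys. The scene view confirms two stubs, in the two recesses nearest the blue board.

Run:
```python
from h import *
import pickle
p,d,m=pickle.load(open('top.pkl','rb'))
def pr(n,uv): print(n,np.round(atd(m,np.float64(uv),d),1).tolist())
pr('rail corners-ish',[(253,216),(252,196),(348,189),(348,210)])
pr('recess px',[(268,203),(299,201),(331,199)])
pr('patch',[(215,222),(189,240),(212,259)])
pr('bin',[(408,248)]);pr('mallet',[(268,271),(335,271)]);pr('glue',[(372,146)]);pr('tape',[(252,156)]);pr('board',[(180,212),(229,213),(226,273),(178,272)])
# color segmentation of patches
h=cv2.cvtColor(p,cv2.COLOR_BGR2HSV)
mk=cv2.inRange(h,(5,120,90),(20,255,255));mk[:, :175]=0;mk[:,235:]=0;mk[:205]=0;mk[280:]=0
for c in cv2.findContours(mk,0,2)[0]:
    if cv2.contourArea(c)>60:
        b=cv2.boxPoints(cv2.minAreaRect(c)); w=atz(m,b,18)
        e=w[1]-w[0],w[2]-w[1]; l=max(e,key=np.linalg.norm)
        print('patch',np.round(w.mean(0)),[round(np.linalg.norm(x)) for x in e],'long axis deg',np.degrees(np.arctan2(l[1],l[0])).round())
# rail pts by depth: top height 50
T=np.array(m['camera_from_world']);uu,vv=np.meshgrid(np.arange(240,360),np.arange(180,225));uv=np.c_[uu.ravel(),vv.ravel()]
W=atd(m,uv,d);s=(abs(W[:,2]-50)<8);r=cv2.minAreaRect(np.float32(W[s,:2]));print('rail',r,np.median(W[s,2]))
st=W[W[:,2]>80];print('stub tops',len(st));print(np.round(st,0).tolist()[:40])
crop=cv2.resize(p[180:280,170:360],None,fx=4.2,fy=4.2,interpolation=cv2.INTER_CUBIC);cv2.imwrite('pics/c1.png',crop)
```

```text
rail corners-ish [[577.6, 151.1, 50.0], [638.5, 153.1, 56.8], [665.0, -147.5, 3.2], [590.7, -139.2, 44.8]]
recess px [[611.1, 103.3, 81.6], [615.9, 10.3, 77.2], [632.5, -91.8, 10.4]]
patch [[566.7, 272.9, 15.0], [511.4, 351.5, 22.5], [451.8, 280.5, 19.0]]
bin [[474.4, -323.7, 4.3]]
mallet [[410.9, 107.6, 47.6], [407.2, -92.9, 38.9]]
glue [[771.1, -210.1, 111.6]]
tape [[767.3, 152.9, 49.4]]
board [[601.7, 384.3, 9.7], [595.3, 230.0, 8.5], [408.8, 239.0, 7.1], [414.8, 386.2, 10.7]]
patch [453. 279.  18.] [39, 59] long axis deg -140.0
patch [514. 355.  18.] [40, 59] long axis deg -175.0
patch [565. 275.  18.] [59, 39] long axis deg -59.0
rail ((621.0615234375, 9.736221313476562), (81.6604995727539, 300.2790832519531), 3.1274149417877197) 49.94578583670557
stub tops 107
[[365.0, 38.0, 1420.0], [365.0, 38.0, 1420.0], [365.0, 38.0, 1420.0], [365.0, 38.0, 1420.0], [365.0, 38.0, 1420.0], [365.0, 38.0, 1420.0], [365.0, 38.0, 1420.0], [365.0, 38.0, 1420.0], [625.0, 5.0, 107.0], [627.0, -1.0, 99.0], [624.0, 22.0, 101.0], [623.0, 19.0, 106.0], [623.0, 16.0, 103.0], [623.0, 14.0, 106.0], [624.0, 10.0, 97.0], [623.0, 8.0, 103.0], [621.0, 5.0, 111.0], [622.0, 2.0, 107.0], [623.0, -1.0, 102.0], [620.0, 22.0, 107.0], [621.0, 19.0, 99.0], [621.0, 16.0, 100.0], [621.0, 14.0, 101.0], [622.0, 10.0, 93.0], [619.0, 8.0, 108.0], [619.0, 5.0, 107.0], [620.0, 2.0, 102.0], [620.0, -1.0, 104.0], [621.0, -4.0, 97.0], [620.0, 117.0, 102.0], [619.0, 114.0, 106.0], [619.0, 111.0, 104.0], [620.0, 108.0, 100.0], [620.0, 105.0, 98.0], [618.0, 102.0, 110.0], [619.0, 99.0, 104.0], [618.0, 96.0, 109.0], [619.0, 93.0, 104.0], [616.0, 23.0, 110.0], [617.0, 20.0, 102.0]]
```

```bash
cat >> h.py <<'E'
def go(x,y,zg,yaw=None):
    "tool-axis delta to put grasp point at world x,y,zg with tool yaw (deg)"
    o=bot.get_obs();t=np.array(o['tool_pos']);a=np.degrees(o['tcp_rot'][2]);c=np.radians(a)
    D=np.array([x,y,zg+bot.tcp_to_grasp])-t
    X=np.array([np.cos(c),np.sin(c),0]);Y=np.array([np.sin(c),-np.cos(c),0])
    dy=0 if yaw is None else (yaw-a+90)%180-90
    print('t',round(float(o['time']),2),'tcp',t.round(1),'yaw',round(a,1),'F',np.round(o['contact_force'],1),'w',round(float(o['grip_width']),1))
    print('delta',np.round([D@X,D@Y,-D[2],-dy/5],2))
E
python3 - <<'E'
from h import *
go(616,60,220,183.1)
E
```

```text
t 0.1 tcp [235.2 469.1 291.6] yaw 153.4 F [-0.  -0.8  0.8] w 91.4
delta [-523.81 -194.96   24.91   -5.95]
```

Call:
{"op": "carry_out", "data": {"deltas": [[[-40,-15,2,-1],[-80,-30,4,-2],[-120,-45,6,-3],[-160,-60,8,-4],[-200,-75,10,-5],[-240,-90,12,-5.95],[-280,-104,14,-5.95],[-320,-119,16,-5.95],[-360,-134,18,-5.95],[-400,-149,20,-5.95],[-440,-164,22,-5.95],[-480,-179,24,-5.95],[-524,-195,25,-5.95],[-524,-195,25,-5.95],[-524,-195,25,-5.95],[-524,-195,25,-5.95]]], "fingers": 50}}

```text
time: 1.7
tool_pos: [615.6, 60.8, 266.9]
tcp_rot: [3.141, -0.001, -3.087]
contact_force: [-0.0, -0.1, 0.8]
grip_width: 50.0
```

Run:
```python
from h import *
import pickle
go(616,104,220,183.1)
p,d,m=snap('wrist','w1.png');pickle.dump((p,d,m),open('w1.pkl','wb'))
print(np.round(w2p(m,[[615.8,104.6,98],[621,9.7,98],[626,-85,50]])))
uu,vv=np.meshgrid(np.arange(0,560,3),np.arange(0,420,3));uv=np.c_[uu.ravel(),vv.ravel()]
D=np.array([d[v,u] for u,v in uv]);W=atd(m,uv,d);W=W[D>0]
s=(abs(W[:,2]-98)<5)
for lo,hi in((50,160),(-50,50)):
    q=W[s&(W[:,1]>lo)&(W[:,1]<hi)]; 
    if len(q): print('stub',len(q),cv2.minAreaRect(np.float32(q[:,:2])),np.median(q[:,2]))
q=W[(abs(W[:,2]-50)<3)];print('rail',q.min(0),q.max(0),np.median(q[:,2]),cv2.minAreaRect(np.float32(q[:,:2])))
```

```text
t 1.7 tcp [615.6  60.8 266.9] yaw -176.9 F [-0.  -0.1  0.8] w 50.0
delta [-2.730e+00  4.307e+01  2.100e-01  1.000e-02]
[[336. 213.]
 [218. 213.]
 [126. 199.]]
stub 45 ((616.0316772460938, 101.08341979980469), (10.285897254943848, 26.489429473876953), 3.215120553970337) 100.26711985131908
stub 44 ((620.5548095703125, 7.068015098571777), (9.248946189880371, 26.94684600830078), 3.316554069519043) 100.58220624570492
rail [ 448.96685671 -191.38948262   47.02528999] [795.73996702 157.54209439  52.92531199] 50.10617136165948 ((621.986572265625, -21.295364379882812), (332.2646484375, 355.0906066894531), 2.511739492416382)
```

View pics/w1.png

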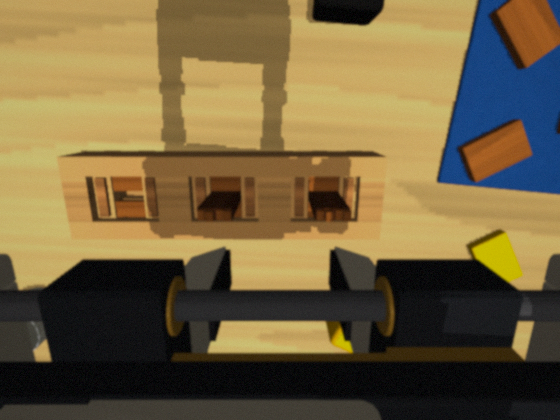

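The wrist view shows the rail top between about (65,157) and (384,238). There are stubs at (328,205) and (218,205), and the empty recess is at (125,198). I'll compute the rail corners and the stub centre from this.

Run:
```python
from h import *
import pickle
p,d,m=pickle.load(open('w1.pkl','rb'))
w=atz(m,[(64,157),(384,157),(384,238),(70,238)],50);print(np.round(w,1))
T=np.array(m['camera_from_world']);print(np.round(-T[:3,:3].T@T[:3,3]))
cv2.imwrite('pics/c2.png',cv2.resize(p[140:250,50:400],None,fx=2.28,fy=2.28,interpolation=cv2.INTER_CUBIC))
```

```text
[[ 589.9 -138.4   50. ]
 [ 574.   152.1   50. ]
 [ 652.   163.1   50. ]
 [ 668.7 -142.2   50. ]]
[540.  55. 360.]
```

View pics/c2.png

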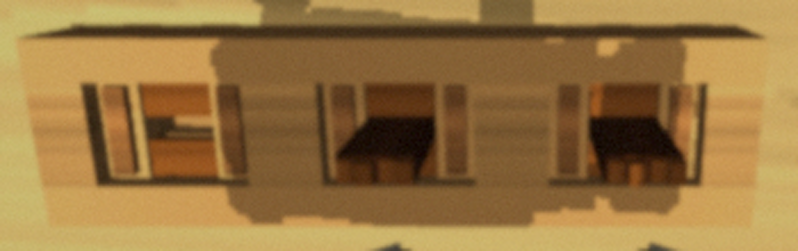

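Run:
```python
from h import *
import pickle
p,d,m=pickle.load(open('w1.pkl','rb'))
for q in ([(83,83),(240,83),(248,185),(100,185)],[(317,83),(470,83),(475,185),(325,185)],[(552,83),(707,83),(701,185),(550,185)],[(20,38),(765,38),(753,225),(48,225)]):
    w=atz(m,np.array(q)/2.28+[50,140],50);print(np.round(w[:,:2],1).tolist(),w.mean(0).round(1))
# rail centre predicted from top
for c in ([615.8,104.6],[621,9.7],[626.2,-85.2]): print(np.round((w2p(m,[[*c,50],[*c,98]])-[50,140])*2.28))
go(616,102,79,183.1)
```

```text
[[606.8, -120.0], [603.3, -56.5], [646.7, -55.2], [650.1, -117.3]] [626.7 -87.3  50. ]
[[601.6, -25.4], [598.2, 36.6], [641.5, 40.2], [644.9, -22.9]] [621.5   7.1  50. ]
[[596.3, 69.8], [592.9, 132.5], [636.3, 135.2], [639.7, 71.7]] [616.3 102.3  50. ]
[[589.9, -143.1], [573.6, 153.4], [652.9, 159.5], [669.4, -141.2]] [621.4   7.2  50. ]
[[633. 134.]
 [651. 167.]]
[[403. 134.]
 [383. 167.]]
[[173. 134.]
 [113. 167.]]
t 1.75 tcp [615.6  61.2 267.2] yaw -176.8 F [0.3 0.8 0. ] w 49.9
delta [-2.690e+00  4.075e+01  1.415e+02  2.000e-02]
```

Call:
{"op": "carry_out", "data": {"deltas": [[[-3,20,30,0],[-3,41,60,0],[-3,41,90,0],[-3,41,115,0],[-3,41,130,0],[-3,41,141,0],[-3,41,141,0],[-3,41,141,0]]]}}

```text
time: 2.55
tool_pos: [617.2, 101.7, 127.1]
tcp_rot: [3.142, 0.001, -3.086]
contact_force: [-0.2, -0.7, 0.3]
grip_width: 49.6
```

Call:
{"op": "carry_out", "data": {"deltas": [[[0,0,0,0],[0,0,0,0],[0,0,0,0],[0,0,0,0],[0,0,0,0],[0,0,0,0]]], "fingers": 0}}

```text
time: 3.15
tool_pos: [617.3, 101.6, 126.6]
tcp_rot: [3.141, 0.001, -3.087]
contact_force: [-0.6, 2.7, 3.0]
grip_width: 27.7
```

Call:
{"op": "carry_out", "data": {"deltas": [[[4,0,0,0],[8,0,0.5,0],[11,0,1,0],[14,0,1.5,0],[16,0,1.7,0],[18,0,1.7,0],[18,0,1.7,0],[18,0,1.7,0]]]}}

```text
time: 3.95
tool_pos: [603.2, 101.1, 126.6]
tcp_rot: [3.14, 0.012, -3.088]
contact_force: [11.5, 5.7, 0.8]
grip_width: 28.0
```

Call:
{"op": "carry_out", "data": {"deltas": [[[-5,0,-0.7,0],[-10,0,-1.2,0],[-15,0,-1.7,0],[-20,0,-1.7,0],[-25,0,-1.2,0],[-29,0,-0.7,0],[-32,0,-0.2,0],[-34,0,0,0],[-36,0,0,0],[-36,0,0,0],[-36,0,0,0]]]}}

```text
time: 5.05
tool_pos: [631.3, 102.8, 123.8]
tcp_rot: [3.141, -0.01, -3.087]
contact_force: [-13.2, 3.6, 8.1]
grip_width: 27.6
```

Call:
{"op": "carry_out", "data": {"deltas": [[[6,0,-1,0],[12,0,-1.7,0],[18,0,-1.7,0],[18,0,-1.7,0],[18,0,-6,0],[18,0,-12,0],[18,0,-20,0],[18,0,-30,0],[18,0,-40,0],[18,0,-55,0],[18,0,-55,0]]]}}

```text
time: 6.15
tool_pos: [616.7, 100.8, 178.3]
tcp_rot: [-3.141, -0.002, -3.087]
contact_force: [1.5, -0.2, 0.3]
grip_width: 14.5
```

Run:
```python
from h import *
go(617,102,79)
p,d,m=snap('wrist','w2.png');q,_,_=snap('scene')
cv2.imwrite('pics/c3.png',np.hstack([p[100:400],cv2.resize(q[150:300,180:360],(360,300))])[:, :]); go(0,0,0)
import cv2 as c
i=c.imread('pics/c3.png');c.imwrite('pics/c3.png',c.resize(i,(800,int(i.shape[0]*800/i.shape[1]))))
```

```text
t 6.15 tcp [616.7 100.8 178.3] yaw -176.9 F [ 1.5 -0.2  0.3] w 14.5
delta [-0.34  1.14 52.58  0.  ]
t 6.25 tcp [617.6 100.8 180. ] yaw -176.9 F [-0.4  0.6  0.6] w 4.5
delta [622.17 -67.16 133.31   0.  ]
```

View pics/c3.png

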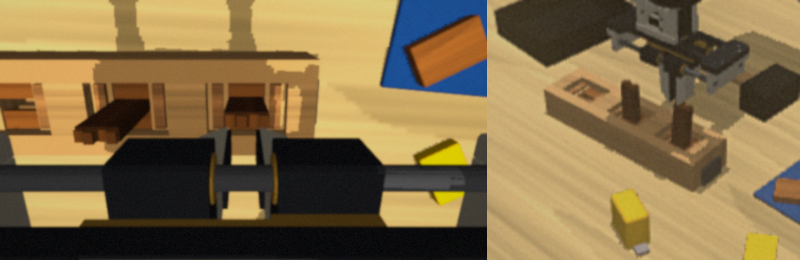

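The stub slipped out of the grip during the pull. It is still upright in its mortise below the fingers at about (245,110), so I'll regrip and rock it harder.

Call:
{"op": "carry_out", "data": {"deltas": [[[0,1,0,0],[0,1,0,0],[0,1,0,0],[0,1,0,0],[0,1,15,0],[0,1,30,0],[0,1,45,0],[0,1,57,0],[0,1,57,0],[0,1,57,0]]], "fingers": 50}}

```text
time: 7.25
tool_pos: [617.2, 102.2, 122.7]
tcp_rot: [3.142, 0.0, -3.087]
contact_force: [-0.2, -0.2, 0.2]
grip_width: 50.0
```

Call:
{"op": "carry_out", "data": {"deltas": [[[0,0,0,0],[0,0,0,0],[0,0,0,0],[0,0,0,0],[0,0,0,0],[0,0,0,0]]], "fingers": 0}}

```text
time: 7.85
tool_pos: [617.3, 102.3, 123.0]
tcp_rot: [3.142, 0.001, -3.087]
contact_force: [0.7, 0.3, 2.8]
grip_width: 27.8
```

Call:
{"op": "carry_out", "data": {"deltas": [[[4,0,0,0],[8,0,0.5,0],[12,0,1,0],[16,0,1.5,0],[20,0,1.7,0],[24,0,1.7,0],[24,0,1.7,0],[24,0,1.7,0],[24,0,1.7,0],[24,0,1.7,0]]]}}

```text
time: 8.85
tool_pos: [599.6, 101.2, 122.7]
tcp_rot: [3.141, 0.018, -3.088]
contact_force: [23.2, 1.5, -6.8]
grip_width: 27.6
```

Call:
{"op": "carry_out", "data": {"deltas": [[[-6,0,-0.7,0],[-12,0,-1.2,0],[-18,0,-1.7,0],[-24,0,-1.7,0],[-30,0,-1.2,0],[-35,0,-0.7,0],[-39,0,-0.2,0],[-43,0,0,0],[-48,0,0,0],[-48,0,0,0],[-48,0,0,0],[-48,0,0,0]]]}}

```text
time: 10.05
tool_pos: [638.0, 103.6, 119.9]
tcp_rot: [3.141, -0.008, -3.087]
contact_force: [-9.1, -0.9, 4.3]
grip_width: 27.6
```

Call:
{"op": "carry_out", "data": {"deltas": [[[8,0,-1,0],[16,0,-1.7,0],[24,0,-1.7,0],[24,0,-1.7,0],[24,0,-3,0],[24,0,-5,0],[24,0,-7,0],[24,0,-7,0]]]}}

```text
time: 10.85
tool_pos: [618.2, 102.3, 128.2]
tcp_rot: [3.141, 0.004, -3.087]
contact_force: [5.5, 1.0, -2.0]
grip_width: 27.7
```

Call:
{"op": "carry_out", "data": {"deltas": [[[2,0,-4,0],[3,0,-8,0],[3,0,-12,0],[3,0,-12,0]]]}}

```text
time: 11.25
tool_pos: [614.3, 102.0, 140.5]
tcp_rot: [3.142, 0.002, -3.087]
contact_force: [2.7, 0.9, 0.9]
grip_width: 27.9
```

Call:
{"op": "carry_out", "data": {"deltas": [[[0,0,-6,0],[0,0,-12,0],[0,0,-20,0],[0,0,-30,0],[0,0,-40,0],[0,0,-55,0],[0,0,-70,0],[0,0,-70,0]]]}}

```text
time: 12.05
tool_pos: [615.0, 102.2, 212.7]
tcp_rot: [3.142, 0.005, -3.087]
contact_force: [0.5, 0.2, 0.2]
grip_width: 28.1
```

Run:
```python
from h import *
import pickle
p,d,m=pickle.load(open('top.pkl','rb'))
w=atz(m,[(382,214),(437,216),(436,282),(380,280)],50);print(w.round(0).tolist(),w.mean(0));c=w.mean(0)
go(c[0],c[1],82)
```

```text
[[575.0, -241.0, 50.0], [566.0, -405.0, 50.0], [369.0, -387.0, 50.0], [378.0, -223.0, 50.0]] [ 472.11847737 -314.13126463   50.        ]
t 12.05 tcp [615.  102.2 212.7] yaw -176.9 F [0.5 0.2 0.2] w 28.1
delta [ 165.38 -407.89   84.04    0.  ]
```

Call:
{"op": "carry_out", "data": {"deltas": [[[0,0,-35,0],[0,0,-60,0],[15,-30,-60,0],[30,-65,-60,0],[45,-105,-60,0],[62,-145,-60,0],[80,-190,-60,0],[98,-235,-60,0],[116,-280,-60,0],[133,-325,-60,0],[150,-365,-60,0],[165,-400,-40,0],[165,-408,0,0],[165,-408,35,0],[165,-408,65,0],[165,-408,83,0],[165,-408,83,0],[165,-408,83,0]]]}}

```text
time: 13.85
tool_pos: [471.5, -314.3, 126.9]
tcp_rot: [3.141, -0.0, -3.087]
contact_force: [0.2, 0.1, 0.2]
grip_width: 27.7
```

Call:
{"op": "carry_out", "data": {"deltas": [[[0,0,0,0],[0,0,0,0],[0,0,0,0],[0,0,-20,0],[0,0,-50,0],[0,0,-90,0],[0,0,-130,0],[0,0,-130,0]]], "fingers": 55}}

```text
time: 14.65
tool_pos: [473.2, -315.7, 263.4]
tcp_rot: [-3.133, 0.009, -3.087]
contact_force: [0.2, -0.3, 0.7]
grip_width: 55.0
```

Run:
```python
from h import *
p,d,m=snap('wrist')
q,_,_=snap('top')
a=q[180:290,170:450]
cv2.imwrite('pics/c4.png',np.vstack([cv2.resize(p,(400,300)),cv2.resize(a,(400,157))]))
go(621.5,7.1,170)
```

```text
t 14.75 tcp [ 471.7 -314.4  258.1] yaw -176.9 F [-0.9  0.8 -0.2] w 55.2
delta [-167.13  312.88   41.42    0.  ]
```

View pics/c4.png

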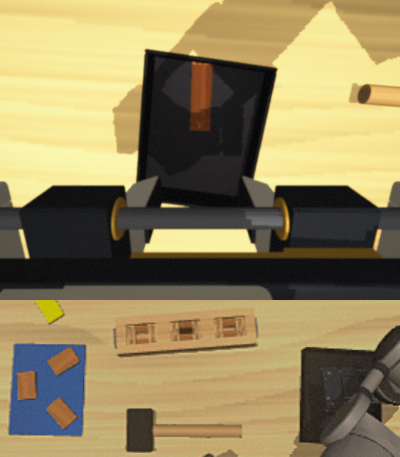

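The first stub lies in the bin at (200,95) in the wrist view. The patches haven't moved, and the middle stub is still in the rail. Next is the middle stub.

Call:
{"op": "carry_out", "data": {"deltas": [[[-20,38,0,0],[-42,78,0,0],[-64,120,0,0],[-86,160,0,0],[-108,202,0,0],[-130,243,0,0],[-150,282,0,0],[-163,305,20,0],[-167,313,50,0],[-167,313,85,0],[-167,313,115,0],[-167,313,130,0],[-167,313,135,0],[-167,313,135,0],[-167,313,135,0]]]}}

```text
time: 16.25
tool_pos: [621.5, 7.3, 122.4]
tcp_rot: [-3.142, 0.001, -3.087]
contact_force: [-0.1, 0.3, 0.9]
grip_width: 54.9
```

Call:
{"op": "carry_out", "data": {"deltas": [[[0,0,0,0],[0,0,0,0],[0,0,0,0],[0,0,0,0],[0,0,0,0],[0,0,0,0]]], "fingers": 0}}

```text
time: 16.85
tool_pos: [621.3, 7.3, 122.1]
tcp_rot: [-3.142, 0.001, -3.087]
contact_force: [-0.3, 0.7, 2.2]
grip_width: 27.7
```

Call:
{"op": "carry_out", "data": {"deltas": [[[4,0,0,0],[8,0,0.5,0],[12,0,1,0],[16,0,1.5,0],[20,0,1.7,0],[24,0,1.7,0],[24,0,1.7,0],[24,0,1.7,0],[24,0,1.7,0],[24,0,1.7,0]]]}}

```text
time: 17.85
tool_pos: [601.2, 6.2, 121.9]
tcp_rot: [-3.141, 0.011, -3.088]
contact_force: [10.7, 2.0, -0.1]
grip_width: 27.7
```

Call:
{"op": "carry_out", "data": {"deltas": [[[-6,0,-0.7,0],[-12,0,-1.2,0],[-18,0,-1.7,0],[-24,0,-1.7,0],[-30,0,-1.2,0],[-35,0,-0.7,0],[-39,0,-0.2,0],[-43,0,0,0],[-48,0,0,0],[-48,0,0,0],[-48,0,0,0],[-48,0,0,0]]]}}

```text
time: 19.05
tool_pos: [641.3, 8.6, 118.6]
tcp_rot: [3.141, -0.011, -3.087]
contact_force: [-11.6, -1.6, 4.1]
grip_width: 27.8
```

Call:
{"op": "carry_out", "data": {"deltas": [[[8,0,-1,0],[16,0,-1.7,0],[24,0,-1.7,0],[24,0,-1.7,0],[24,0,-3,0],[24,0,-5,0],[24,0,-7,0],[24,0,-7,0]]]}}

```text
time: 19.85
tool_pos: [623.0, 7.4, 127.8]
tcp_rot: [-3.141, 0.006, -3.087]
contact_force: [5.8, 1.5, -2.8]
grip_width: 28.2
```

Call:
{"op": "carry_out", "data": {"deltas": [[[2,0,-4,0],[3,0,-8,0],[3,0,-12,0],[3,0,-12,0]]]}}

```text
time: 20.25
tool_pos: [618.9, 7.2, 140.0]
tcp_rot: [-3.141, 0.003, -3.087]
contact_force: [3.8, -0.1, 3.0]
grip_width: 28.0
```

Call:
{"op": "carry_out", "data": {"deltas": [[[0,0,-6,0],[0,0,-12,0],[0,0,-20,0],[0,0,-30,0],[0,0,-40,0],[0,0,-55,0],[0,0,-70,0],[0,0,-70,0]]]}}

```text
time: 21.05
tool_pos: [619.2, 7.1, 212.0]
tcp_rot: [-3.141, 0.005, -3.087]
contact_force: [-0.5, 0.3, -0.1]
grip_width: 27.7
```

Run:
```python
from h import *
go(500,-325,85)
```

```text
t 21.05 tcp [619.2   7.1 212. ] yaw -176.9 F [-0.5  0.3 -0.1] w 27.7
delta [ 137.08 -325.1    80.3     0.  ]
```

Call:
{"op": "carry_out", "data": {"deltas": [[[0,0,-20,0],[15,-35,-20,0],[32,-75,-20,0],[50,-120,-20,0],[68,-165,-20,0],[86,-210,-20,0],[104,-250,-20,0],[122,-290,-20,0],[137,-320,0,0],[137,-325,30,0],[137,-325,60,0],[137,-325,80,0],[137,-325,80,0],[137,-325,80,0]]]}}

```text
time: 22.45
tool_pos: [499.1, -324.8, 129.2]
tcp_rot: [3.141, -0.0, -3.087]
contact_force: [-0.2, 0.1, -1.1]
grip_width: 27.8
```

Call:
{"op": "carry_out", "data": {"deltas": [[[0,0,0,0],[0,0,0,0],[0,0,0,0],[0,0,-20,0],[0,0,-50,0],[0,0,-90,0],[0,0,-130,0],[0,0,-130,0]]], "fingers": 55}}

```text
time: 23.25
tool_pos: [500.9, -326.2, 266.0]
tcp_rot: [-3.133, 0.009, -3.087]
contact_force: [-0.6, -1.0, 0.3]
grip_width: 55.2
```

Run:
```python
from h import *
p,d,m=snap('wrist')
cv2.imwrite('pics/c5.png',cv2.resize(p[:300],(400,214)))
go(453,320,230,183)
```

```text
t 23.3 tcp [ 500.  -325.5  262.9] yaw -176.9 F [-1.2  0.3  0.1] w 55.1
delta [ 1.171e+01  6.471e+02 -1.382e+01  3.000e-02]
```

View pics/c5.png

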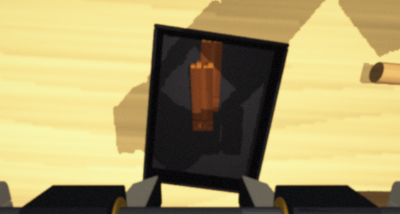

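Both stubs are in the bin, at (200,95). Next I look at the patches.

Call:
{"op": "carry_out", "data": {"deltas": [[[0,35,-10,0],[0,75,-20,0],[0,120,-20,0],[0,165,-20,0],[0,210,-20,0],[0,255,-20,0],[0,300,-20,0],[0,345,-20,0],[0,390,-20,0],[0,435,-20,0],[0,480,-20,0],[0,525,-20,0],[0,570,-20,0],[0,610,-20,0],[0,635,-20,0],[0,635,-20,0],[0,635,-20,0],[0,635,-20,0]]]}}

```text
time: 25.1
tool_pos: [464.5, 308.2, 278.6]
tcp_rot: [-3.141, -0.001, -3.088]
contact_force: [-0.2, -0.2, -0.2]
grip_width: 55.2
```

```bash
cat >> h.py <<'E'
def patches(p,m,z=18,show=None):
    h=cv2.cvtColor(p,cv2.COLOR_BGR2HSV);mk=cv2.inRange(h,(3,120,50),(14,255,255))
    mk=cv2.morphologyEx(mk,cv2.MORPH_OPEN,np.ones((5,5)))
    for c in cv2.findContours(mk,0,2)[0]:
        if cv2.contourArea(c)>600:
            b=cv2.boxPoints(cv2.minAreaRect(atz(m,c[:,0].astype(float),z)[:,:2].astype(np.float32)))
            e=b[1]-b[0],b[2]-b[1];l=max(e,key=np.linalg.norm)
            print('patch',b.mean(0).round(1),[round(float(np.linalg.norm(x)),1) for x in e],'long',np.degrees(np.arctan2(l[1],l[0])).round(1)%180)
            cv2.drawContours(p,[c],0,(0,255,0),1)
E
python3 - <<'E'
from h import *
p,d,m=snap('wrist');patches(p,m);cv2.imwrite('pics/w6.png',p)
go(500,310,150)
E
```

```text
patch [564.5 274.6] [60.4, 42.1] long 121.1
patch [513.  353.8] [38.4, 59.0] long 3.8
patch [452.  278.4] [39.1, 58.4] long 40.9
t 25.15 tcp [464.6 308.1 278.9] yaw -177.0 F [-0.3 -0.7  0.2] w 55.2
delta [-3.540e+01  2.000e-02  8.217e+01  0.000e+00]
```

View pics/w6.png

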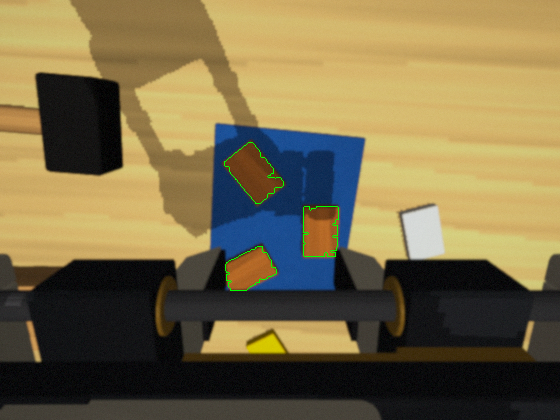

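Three orange patches are outlined at (254,172), (321,232) and (250,268). Their sizes are right and they agree with the top view to 2 mm. I'll pick the one at (565,275).

Run:
```python
from h import *
go(565,275,100,121)
```

```text
t 25.15 tcp [464.6 308.1 278.9] yaw -177.0 F [-0.3 -0.7  0.2] w 55.2
delta [-98.45 -38.39 132.17  12.41]
```

Call:
{"op": "carry_out", "data": {"deltas": [[[-25,-10,0,1.5],[-50,-20,20,3],[-75,-30,40,4.6],[-98,-38,70,6.2],[-98,-38,100,7.8],[-98,-38,120,9.4],[-98,-38,132,11],[-98,-38,132,12.4],[-98,-38,132,12.4],[-98,-38,132,12.4],[-98,-38,132,12.4]]], "fingers": 60}}

```text
time: 26.25
tool_pos: [564.8, 276.2, 147.7]
tcp_rot: [3.141, 0.0, 2.116]
contact_force: [0.5, -0.2, -0.3]
grip_width: 60.4
```

Run:
```python
from h import *
go(564.7,275,32.7,121)
p,d,m=snap('wrist');patches(p,m);go(564.7,275,32.7,121)
```

```text
t 26.25 tcp [564.8 276.2 147.7] yaw 121.2 F [ 0.5 -0.2 -0.3] w 60.4
delta [-1.000e+00 -7.200e-01  6.832e+01  4.000e-02]
patch [565.2 275.5] [59.1, 38.7] long 121.2
t 26.3 tcp [564.7 276.4 147.7] yaw 121.2 F [ 0.4 -1.1  0.2] w 60.2
delta [-1.160e+00 -7.300e-01  6.827e+01  4.000e-02]
```

Call:
{"op": "carry_out", "data": {"deltas": [[[-1,-0.7,20,0],[-1,-0.7,40,0],[-1,-0.7,55,0],[-1,-0.7,63,0],[-1,-0.7,68,0],[-1,-0.7,68,0],[-1,-0.7,68,0]]]}}

```text
time: 27.0
tool_pos: [564.8, 275.6, 79.8]
tcp_rot: [3.14, 0.0, 2.114]
contact_force: [0.4, -0.6, -0.6]
grip_width: 59.8
```

Call:
{"op": "carry_out", "data": {"deltas": [[[0,0,0,0],[0,0,0,0],[0,0,0,0],[0,0,0,0],[0,0,0,0],[0,0,0,0]]], "fingers": 0}}

```text
time: 27.6
tool_pos: [564.6, 275.5, 79.5]
tcp_rot: [3.141, 0.0, 2.114]
contact_force: [0.1, -0.8, 3.6]
grip_width: 38.8
```

Call:
{"op": "carry_out", "data": {"deltas": [[[0,0,-10,0],[0,0,-30,0],[0,0,-60,0],[0,0,-90,0],[0,0,-90,0]]]}}

```text
time: 28.1
tool_pos: [566.3, 276.1, 174.2]
tcp_rot: [3.133, 0.002, 2.114]
contact_force: [0.4, 0.5, 0.1]
grip_width: 39.2
```

Run:
```python
from h import *
go(616.3,102.3,100,93.1)
```

```text
t 28.1 tcp [566.3 276.1 174.2] yaw 121.1 F [0.4 0.5 0.1] w 39.2
delta [-174.68  -47.     27.52    5.6 ]
```

Call:
{"op": "carry_out", "data": {"deltas": [[[-35,-9,0,1],[-75,-20,0,2.2],[-115,-31,0,3.4],[-150,-40,0,4.6],[-174,-47,10,5.6],[-174,-47,24,5.6],[-174,-47,24,5.6],[-174,-47,24,5.6],[-174,-47,24,5.6]]]}}

```text
time: 29.0
tool_pos: [614.0, 103.4, 145.5]
tcp_rot: [3.141, -0.0, 1.627]
contact_force: [-0.3, -0.7, 0.0]
grip_width: 39.4
```

Run:
```python
from h import *
go(616.3,102.3,72,93.1)
p,d,m=snap('wrist','w7.png');go(616.3,102.3,72,93.1)
```

```text
t 29.0 tcp [614.  103.4 145.5] yaw 93.2 F [-0.3 -0.7  0. ] w 39.4
delta [-1.21  2.27 26.78  0.03]
t 29.05 tcp [614.  103.4 145.7] yaw 93.2 F [ 0.6  0.8 -1. ] w 39.1
delta [-1.19  2.19 26.97  0.03]
```

View pics/w7.png

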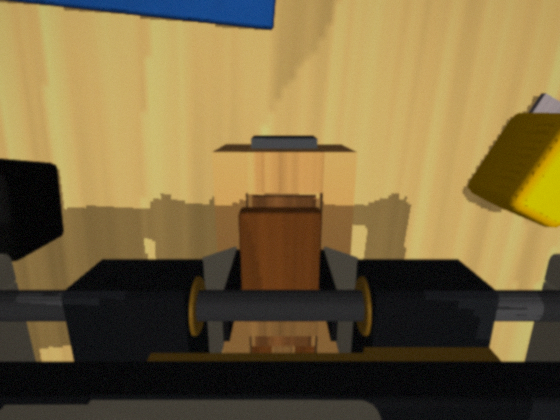

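Run:
```python
from h import *
p=cv2.imread('pics/w7.png');m=bot.camera_model('wrist')
print(atz(m,[(214,151),(356,151),(246,196),(322,196),(216,240),(355,240)],50).round(1).tolist())
print('patch far edge',atz(m,[(240,208),(321,208)],145.5-47-19+4.2).round(1).tolist())
print('expected rail end',[616.3-47.5*.054,102.3+47.5*.9985],'recess rim',[616.3-32*.054,102.3+32])
cv2.imwrite('pics/c7.png',cv2.resize(p[130:270,190:380],None,fx=4,fy=4,interpolation=cv2.INTER_CUBIC))
```

```text
[[575.0, 154.8, 50.0], [653.1, 159.2, 50.0], [593.3, 130.3, 50.0], [636.7, 132.7, 50.0], [576.2, 102.4, 50.0], [658.7, 107.0, 50.0]]
patch far edge [[593.6, 132.7, 83.7], [632.0, 134.9, 83.7]]
expected rail end [613.7349999999999, 149.72875] recess rim [614.572, 134.3]
```

View pics/c7.png

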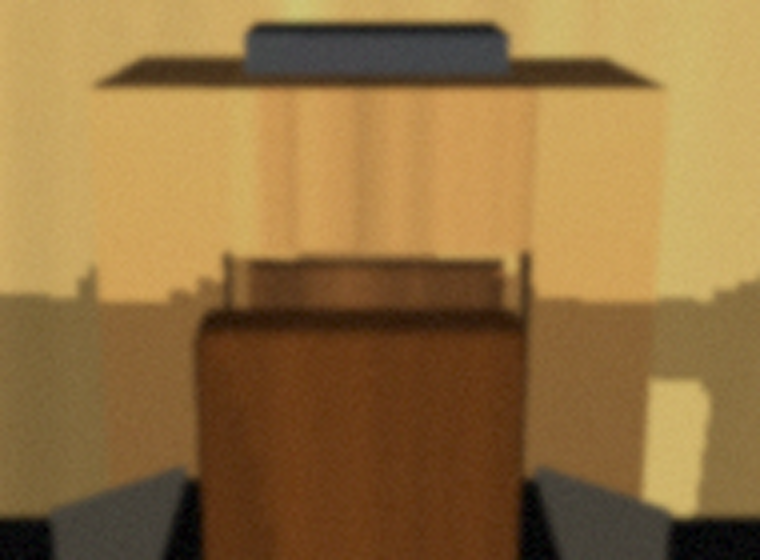

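Run:
```python
from h import *
m=bot.camera_model('wrist')
print('rim',atz(m,[(245.8,193.8),(323,193.8)],50).mean(0).round(1))
for r,z in((212.5,83.7),(211.5,83.7),(208,71.7)): print(r,atz(m,[(240,r),(321,r)],z).mean(0).round(1))
```

```text
rim [615.2 132.8  50. ]
212.5 [612.9 131.6  83.7]
211.5 [612.9 132.1  83.7]
208 [613.  130.4  71.7]
```

The crop confirms it: the patch's far top edge at row 212 and the recess rim at row 194 give a needed shift that agrees with the first estimate, (616.3, 102.4).

Call:
{"op": "carry_out", "data": {"deltas": [[[-1,2.2,4,0],[-1,2.2,8,0],[-1,2.2,13,0],[-1,2.2,18,0],[-1,2.2,22,0],[-1,2.2,25,0],[-1,2.2,28,0],[-1,2.2,28,0],[-1,2.2,28,0]]]}}

```text
time: 29.95
tool_pos: [616.4, 101.3, 117.2]
tcp_rot: [3.142, -0.0, 1.625]
contact_force: [0.1, -0.3, 0.2]
grip_width: 39.2
```

Call:
{"op": "carry_out", "data": {"deltas": [[[0.5,0,0,0],[0.5,0,0,0]]]}}

```text
time: 30.15
tool_pos: [616.4, 101.9, 117.3]
tcp_rot: [3.141, -0.0, 1.625]
contact_force: [0.2, -1.0, -0.1]
grip_width: 39.3
```

Call:
{"op": "carry_out", "data": {"deltas": [[[0,0,0,0],[0,0,0,0],[0,0,0,0],[0,0,-10,0],[0,0,-25,0],[0,0,-25,0]]], "fingers": 56}}

```text
time: 30.75
tool_pos: [617.6, 101.9, 144.8]
tcp_rot: [3.137, -0.0, 1.625]
contact_force: [0.1, 0.3, 0.2]
grip_width: 55.9
```

Call:
{"op": "carry_out", "data": {"deltas": [[[0,0,0,0],[0,0,0,0],[0,0,0,0],[0,0,0,0],[0,0,0,0],[0,0,10,0],[0,0,18,0]]], "fingers": 0}}

```text
time: 31.45
tool_pos: [616.1, 101.8, 123.2]
tcp_rot: [-3.141, -0.0, 1.625]
contact_force: [-0.4, -0.1, -0.3]
grip_width: 4.8
```

Call:
{"op": "carry_out", "data": {"deltas": [[[0,0,2,0],[0,0,4,0],[0,0,6,0],[0,0,8,0],[0,0,10,0],[0,0,11,0],[0,0,11,0],[0,0,11,0]]]}}

```text
time: 32.25
tool_pos: [616.0, 101.8, 115.7]
tcp_rot: [3.141, 0.0, 1.625]
contact_force: [-8.2, -0.9, 19.5]
grip_width: 0.3
```

Call:
{"op": "carry_out", "data": {"deltas": [[[0,0,2,0],[0,0,3,0],[0,0,3,0],[0,0,-20,0],[0,0,-60,0],[0,0,-100,0],[0,0,-100,0],[0,0,-100,0]]]}}

```text
time: 33.05
tool_pos: [616.6, 101.8, 214.0]
tcp_rot: [3.139, -0.0, 1.625]
contact_force: [-0.5, 0.8, -0.2]
grip_width: 0.2
```

Run:
```python
from h import *
go(0,0,0)
p,d,m=snap('wrist','w8.png')
uu,vv=np.meshgrid(np.arange(100,460,2),np.arange(60,300,2));uv=np.c_[uu.ravel(),vv.ravel()]
W=atd(m,uv,d);a=np.radians(3.1);q=(W[:,:2]-[616.3,102.3])@np.array([[np.cos(a),-np.sin(a)],[np.sin(a),np.cos(a)]])
s=(abs(q[:,0])<15)&(abs(q[:,1])<25);r=(abs(q[:,0])<38)&(abs(q[:,0])>26)&(abs(q[:,1])<40)
for k in(s,r): print(k.sum(),np.median(W[k,2]) if k.any() else None)
go(513.5,354,130,184)
```

```text
t 33.05 tcp [616.6 101.8 214. ] yaw 93.1 F [-0.5  0.8 -0.2] w 0.2
delta [ -68.08 -621.18  167.29    0.  ]
841 50.7241983912113
1167 50.80307096671203
t 33.1 tcp [615.9 101.8 212.5] yaw 93.1 F [0.3 0.1 0.3] w 0.6
delta [257.45 -88.53  35.82  17.82]
```

View pics/w8.png

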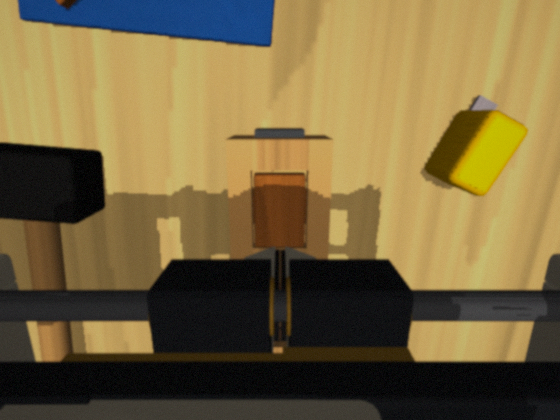

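The patch sits flush in the recess at (280,210), and its depth equals the rail top. Next is patch C.

Run:
```python
from h import *
go(452.3,278.5,100,40.7)
```

```text
t 33.1 tcp [615.9 101.8 212.5] yaw 93.1 F [0.3 0.1 0.3] w 0.6
delta [ 185.39 -153.75   65.82   10.48]
```

Call:
{"op": "carry_out", "data": {"deltas": [[[28,-23,-10,1],[56,-46,-10,2.5],[84,-69,-10,4],[112,-92,-10,5.5],[140,-116,-10,7],[165,-137,0,8.5],[185,-154,20,10],[185,-154,45,10.5],[185,-154,66,10.5],[185,-154,66,10.5],[185,-154,66,10.5],[185,-154,66,10.5]]], "fingers": 60}}

```text
time: 34.3
tool_pos: [452.9, 278.1, 147.7]
tcp_rot: [3.141, -0.001, 0.709]
contact_force: [0.5, -0.4, 1.3]
grip_width: 60.1
```

Run:
```python
from h import *
p,d,m=snap('wrist','w9.png');patches(p,m);go(452.3,278.5,32.7,40.7)
```

```text
patch [453.3 278.9] [38.7, 59.9] long 41.0
patch [511.1 368.1] [10.4, 53.6] long 3.6
t 34.35 tcp [453.  278.2 148. ] yaw 40.6 F [-0.3  0.6  0.5] w 59.9
delta [-3.500e-01 -7.300e-01  6.855e+01 -2.000e-02]
```

Call:
{"op": "carry_out", "data": {"deltas": [[[0.3,-0.5,20,0],[0.3,-0.5,40,0],[0.3,-0.5,55,0],[0.3,-0.5,63,0],[0.3,-0.5,68.3,0],[0.3,-0.5,68.3,0],[0.3,-0.5,68.3,0]]]}}

```text
time: 35.05
tool_pos: [452.8, 278.9, 79.5]
tcp_rot: [3.141, -0.001, 0.709]
contact_force: [0.4, 0.6, -0.2]
grip_width: 60.5
```

Call:
{"op": "carry_out", "data": {"deltas": [[[0,0,0,0],[0,0,0,0],[0,0,0,0],[0,0,0,0],[0,0,0,0],[0,0,0,0]]], "fingers": 0}}

```text
time: 35.65
tool_pos: [452.5, 278.8, 79.1]
tcp_rot: [3.141, -0.001, 0.709]
contact_force: [-1.3, 0.2, 3.6]
grip_width: 39.1
```

Call:
{"op": "carry_out", "data": {"deltas": [[[0,0,-10,0],[0,0,-30,0],[0,0,-60,0],[0,0,-90,0],[0,0,-90,0],[0,0,-90,0]]]}}

```text
time: 36.25
tool_pos: [452.4, 278.8, 169.6]
tcp_rot: [3.141, -0.001, 0.709]
contact_force: [0.3, -0.0, -1.5]
grip_width: 39.3
```

Run:
```python
from h import *
go(621.3,7.3,100,93.1)
```

```text
t 36.25 tcp [452.4 278.8 169.6] yaw 40.6 F [ 0.3 -0.  -1.5] w 39.3
delta [-48.55 316.    22.87 -10.5 ]
```

Call:
{"op": "carry_out", "data": {"deltas": [[[-6,40,0,-1.5],[-12,80,0,-3],[-18,120,0,-4.5],[-24,160,0,-6],[-30,200,0,-7.5],[-37,240,0,-9],[-43,280,0,-10.5],[-48.5,316,10,-10.5],[-48.5,316,23,-10.5],[-48.5,316,23,-10.5],[-48.5,316,23,-10.5],[-48.5,316,23,-10.5]]]}}

```text
time: 37.45
tool_pos: [620.9, 8.5, 146.0]
tcp_rot: [-3.141, -0.0, 1.627]
contact_force: [-0.2, -0.3, 0.4]
grip_width: 38.8
```

Run:
```python
from h import *
p,d,m=snap('wrist');cv2.imwrite('pics/c10.png',cv2.resize(p[130:270,190:380],None,fx=4,fy=4,interpolation=cv2.INTER_CUBIC));go(621.4,7.2,70.3,93.1)
```

```text
t 37.5 tcp [621.1   8.5 146.3] yaw 93.2 F [-0.1  0.1  0.1] w 39.4
delta [-1.270e+00  2.800e-01  2.931e+01  2.000e-02]
```

View pics/c10.png

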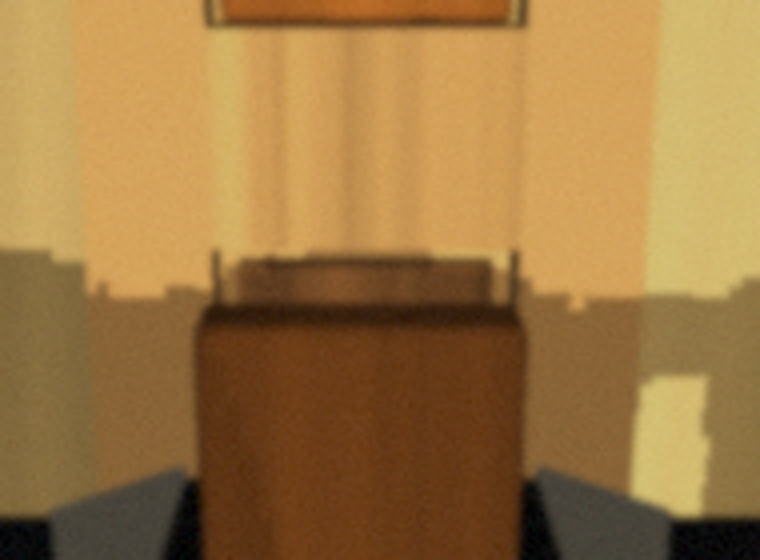

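The picture shows the rim at columns 212–518, and the patch nearly aligned with it. The shift it calls for agrees with the computed target.

Call:
{"op": "carry_out", "data": {"deltas": [[[-1.3,0.4,4,0],[-1.3,0.4,8,0],[-1.3,0.4,13,0],[-1.3,0.4,18,0],[-1.3,0.4,22,0],[-1.3,0.4,25,0],[-1.3,0.4,28.5,0],[-1.3,0.4,28.5,0],[-1.3,0.4,28.5,0]]]}}

```text
time: 38.4
tool_pos: [621.8, 6.0, 117.3]
tcp_rot: [3.142, -0.0, 1.625]
contact_force: [-0.1, -0.5, -0.2]
grip_width: 39.4
```

Call:
{"op": "carry_out", "data": {"deltas": [[[0.7,0,0,0],[0.7,0,0,0]]]}}

```text
time: 38.6
tool_pos: [621.8, 6.8, 117.6]
tcp_rot: [3.141, -0.0, 1.625]
contact_force: [-0.1, -0.3, -0.5]
grip_width: 39.3
```

Call:
{"op": "carry_out", "data": {"deltas": [[[0,0,0,0],[0,0,0,0],[0,0,0,0],[0,0,-10,0],[0,0,-25,0],[0,0,-25,0]]], "fingers": 56}}

```text
time: 39.2
tool_pos: [623.0, 6.6, 145.0]
tcp_rot: [3.137, 0.001, 1.625]
contact_force: [0.4, -0.3, 0.1]
grip_width: 56.3
```

Call:
{"op": "carry_out", "data": {"deltas": [[[0,0,0,0],[0,0,0,0],[0,0,0,0],[0,0,0,0],[0,0,0,0],[0,0,0,0],[0,0,10,0],[0,0,18,0],[0,0,18,0]]], "fingers": 0}}

```text
time: 40.1
tool_pos: [620.7, 6.8, 122.3]
tcp_rot: [-3.138, -0.001, 1.625]
contact_force: [0.1, 0.1, 0.8]
grip_width: 0.3
```

Call:
{"op": "carry_out", "data": {"deltas": [[[0,0,2,0],[0,0,4,0],[0,0,6,0],[0,0,8,0],[0,0,10,0],[0,0,11,0],[0,0,13,0],[0,0,13,0]]]}}

```text
time: 40.9
tool_pos: [621.9, 6.7, 115.6]
tcp_rot: [3.139, 0.001, 1.626]
contact_force: [-10.5, 0.4, 27.4]
grip_width: 0.5
```

Call:
{"op": "carry_out", "data": {"deltas": [[[0,0,-10,0],[0,0,-40,0],[0,0,-80,0],[0,0,-110,0],[0,0,-110,0],[0,0,-110,0]]]}}

```text
time: 41.5
tool_pos: [621.8, 6.7, 221.9]
tcp_rot: [3.14, 0.0, 1.625]
contact_force: [0.6, 0.3, -1.0]
grip_width: 0.8
```

```bash
cat >> h.py <<'E'
def flush(x,y):
    p,d,m=snap('wrist')
    uu,vv=np.meshgrid(np.arange(100,460,2),np.arange(60,300,2));uv=np.c_[uu.ravel(),vv.ravel()]
    W=atd(m,uv,d);a=np.radians(3.1);q=(W[:,:2]-[x,y])@np.array([[np.cos(a),-np.sin(a)],[np.sin(a),np.cos(a)]])
    s=(abs(q[:,0])<15)&(abs(q[:,1])<25);r=(abs(q[:,0])<38)&(abs(q[:,0])>26)&(abs(q[:,1])<40)
    print('patch z, rail z',[np.median(W[k,2]).round(1) for k in(s,r)]);patches(p,m,50);return p
E
python3 - <<'E'
from h import *
flush(621.4,7.2)
go(513.5,354,100,4)
E
```

```text
patch z, rail z [np.float64(50.7), np.float64(50.8)]
patch [621.4   6.2] [59.8, 42.2] long 91.8
patch [616.3 100.3] [58.4, 41.6] long 93.1
t 41.55 tcp [621.3   6.7 220.6] yaw 93.1 F [0.7 1.1 0.2] w 0.2
delta [352.61 -88.72  73.88  17.82]
```

Call:
{"op": "carry_out", "data": {"deltas": [[[32,-8,-5,1.6],[70,-18,-5,3.2],[110,-28,-5,4.8],[150,-38,-5,6.4],[190,-48,-5,8],[230,-58,-5,9.6],[270,-68,-5,11.2],[310,-78,0,12.8],[340,-85,20,14.4],[352.6,-88.7,50,16],[352.6,-88.7,74,17.5],[352.6,-88.7,74,17.8],[352.6,-88.7,74,17.8],[352.6,-88.7,74,17.8],[352.6,-88.7,74,17.8]]], "fingers": 60}}

```text
time: 43.05
tool_pos: [514.8, 353.8, 148.8]
tcp_rot: [-3.141, -0.002, 0.073]
contact_force: [-0.3, 1.0, 0.2]
grip_width: 59.8
```

Run:
```python
from h import *
p,d,m=snap('wrist');patches(p,m);cv2.imwrite('pics/w11.png',p);go(513.5,354,32.7,4)
```

```text
patch [515.5 354.3] [38.6, 60.1] long 3.5
t 43.1 tcp [514.7 353.8 148.7] yaw 4.2 F [-0.4  0.3 -0.2] w 59.8
delta [-1.160e+00 -2.600e-01  6.928e+01  3.000e-02]
```

Call:
{"op": "carry_out", "data": {"deltas": [[[0,-0.4,20,0],[0,-0.4,40,0],[0,-0.4,55,0],[0,-0.4,63,0],[0,-0.4,69,0],[0,-0.4,69,0],[0,-0.4,69,0]]]}}

```text
time: 43.8
tool_pos: [514.3, 354.5, 78.9]
tcp_rot: [-3.141, -0.001, 0.072]
contact_force: [-0.3, -0.5, -0.5]
grip_width: 60.1
```

Call:
{"op": "carry_out", "data": {"deltas": [[[0,0,0,0],[0,0,0,0],[0,0,0,0],[0,0,0,0],[0,0,0,0],[0,0,0,0]]], "fingers": 0}}

```text
time: 44.4
tool_pos: [514.1, 354.5, 78.7]
tcp_rot: [-3.141, -0.001, 0.072]
contact_force: [-1.2, -0.7, 3.4]
grip_width: 39.4
```

Call:
{"op": "carry_out", "data": {"deltas": [[[0,0,-10,0],[0,0,-30,0],[0,0,-60,0],[0,0,-90,0],[0,0,-90,0],[0,0,-90,0]]]}}

```text
time: 45.0
tool_pos: [514.0, 354.4, 169.2]
tcp_rot: [-3.141, -0.001, 0.072]
contact_force: [0.2, 0.1, -0.9]
grip_width: 39.5
```

Run:
```python
from h import *
go(626.5,-87.3,100,93.1)
```

```text
t 45.0 tcp [514.  354.4 169.2] yaw 4.1 F [ 0.2  0.1 -0.9] w 39.5
delta [ 80.47 448.64  22.49 -17.8 ]
```

Call:
{"op": "carry_out", "data": {"deltas": [[[6,34,-5,-1.5],[13,74,-5,-3],[20,112,-5,-4.6],[27,150,-5,-6.2],[34,190,-5,-7.8],[41,230,-5,-9.4],[48,270,-5,-11],[55,310,-5,-12.6],[63,350,-5,-14.2],[70,390,-5,-15.8],[76,425,-5,-17.4],[80.5,448.6,5,-17.8],[80.5,448.6,23,-17.8],[80.5,448.6,23,-17.8],[80.5,448.6,23,-17.8],[80.5,448.6,23,-17.8]]]}}

```text
time: 46.6
tool_pos: [626.5, -86.6, 145.7]
tcp_rot: [3.141, -0.0, 1.626]
contact_force: [0.6, -0.2, 0.4]
grip_width: 39.1
```

Run:
```python
from h import *
p,d,m=snap('wrist');cv2.imwrite('pics/c12.png',cv2.resize(p[130:270,190:380],None,fx=4,fy=4,interpolation=cv2.INTER_CUBIC));go(626.7,-87.4,70.3,93.1)
```

```text
t 46.65 tcp [626.7 -86.6 146. ] yaw 93.2 F [ 0.3 -0.3  0.2] w 39.0
delta [-7.5e-01 -2.0e-02  2.9e+01  2.0e-02]
```

View pics/c12.png

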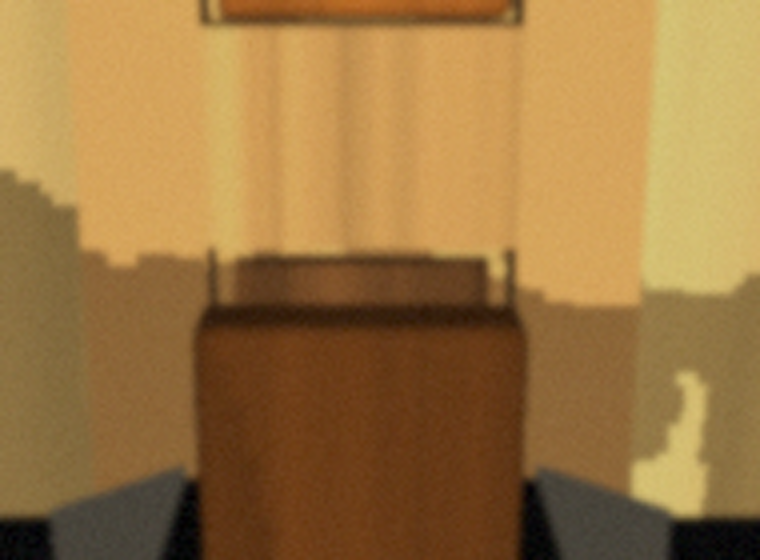

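The rim is at columns 209–513 and the patch at 198–523, so they are centred. I'll lower it.

Call:
{"op": "carry_out", "data": {"deltas": [[[-0.4,0,4,0],[-0.4,0,8,0],[-0.4,0,13,0],[-0.4,0,18,0],[-0.4,0,22,0],[-0.4,0,25,0],[-0.4,0,28.5,0],[-0.4,0,28.5,0],[-0.4,0,28.5,0]]]}}

```text
time: 47.55
tool_pos: [626.5, -87.7, 116.8]
tcp_rot: [3.142, -0.0, 1.625]
contact_force: [0.7, 0.2, -0.3]
grip_width: 39.1
```

Call:
{"op": "carry_out", "data": {"deltas": [[[0,0,0,0],[0,0,0,0],[0,0,0,0],[0,0,-10,0],[0,0,-25,0],[0,0,-25,0]]], "fingers": 56}}

```text
time: 48.15
tool_pos: [627.7, -88.0, 144.6]
tcp_rot: [3.137, 0.001, 1.625]
contact_force: [0.7, -0.8, -0.1]
grip_width: 56.2
```

Call:
{"op": "carry_out", "data": {"deltas": [[[0,0,0,0],[0,0,0,0],[0,0,0,0],[0,0,0,0],[0,0,0,0],[0,0,0,0],[0,0,10,0],[0,0,18,0],[0,0,18,0]]], "fingers": 0}}

```text
time: 49.05
tool_pos: [625.5, -87.4, 121.8]
tcp_rot: [-3.138, -0.001, 1.625]
contact_force: [-0.2, -0.5, 0.4]
grip_width: 0.5
```

Call:
{"op": "carry_out", "data": {"deltas": [[[0,0,2,0],[0,0,4,0],[0,0,6,0],[0,0,8,0],[0,0,10,0],[0,0,11,0],[0,0,13,0],[0,0,13,0]]]}}

```text
time: 49.85
tool_pos: [626.6, -87.7, 115.6]
tcp_rot: [3.139, 0.001, 1.626]
contact_force: [-12.4, 3.1, 29.4]
grip_width: 0.2
```

Call:
{"op": "carry_out", "data": {"deltas": [[[0,0,-10,0],[0,0,-40,0],[0,0,-80,0],[0,0,-120,0],[0,0,-120,0],[0,0,-120,0]]]}}

```text
time: 50.45
tool_pos: [626.8, -87.8, 231.9]
tcp_rot: [3.139, 0.001, 1.625]
contact_force: [0.1, 0.2, -0.4]
grip_width: 0.7
```

Run:
```python
from h import *
p=flush(626.6,-87.4)
q,_,_=snap('scene')
cv2.imwrite('pics/w13.png',np.hstack([p,cv2.resize(q,(560,420))])[:, :])
i=cv2.imread('pics/w13.png');cv2.imwrite('pics/w13.png',cv2.resize(i,(800,300)));go(0,0,0)
```

```text
patch z, rail z [np.float64(50.7), np.float64(50.9)]
patch [626.1 -88.5] [60.0, 39.8] long 93.1
patch [621.3   5.7] [58.6, 41.5] long 94.4
t 50.55 tcp [625.9 -87.6 229.5] yaw 93.1 F [-0.6  0.1  0.1] w 0.6
delta [ 121.51 -620.17  182.84    0.  ]
```

View pics/w13.png

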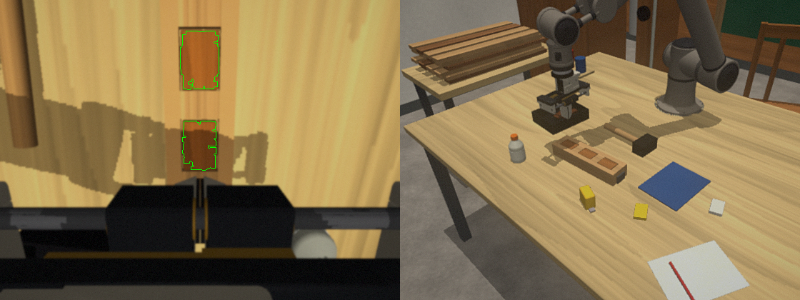

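All three patches are flush in the rail, the bystanders haven't moved and the board is empty, so I'll hand in.

```bash
python3 -c "
from plant import bot
print(bot.close_job())"
```

```text
the job is handed in; nothing more can be done
None
```

The job is done and handed in at about 50 s of the 210 s allowed. The hand-in reports no verdict, so this rests on my own checks.

- **Stubs:** there were two, in the +y and middle recesses. I rocked each to both stops, pulled it out and dropped it in the bin. The first one slipped out of the grip on my first pull, so I gripped it again, rocked it harder and it came free. A wrist picture showed both stubs in the bin, before I started on the patches. I did not look into the bin again before handing in.
- **Patches:** I fitted all three orange patches and pressed each home with about 20–29 N. Depth readings put each patch top within 0.2 mm of the rail top. The measured centres were within about 2 mm of the recess centres, against the 5 mm allowed. The wrist and top cameras differed by about 2 mm along y. I used the wrist values, which the stub grips bore out.
- **Bystanders:** the last scene picture shows the glue bottle, mallet and tape measure where they started. The arm is clear of everything, about 110 mm above the rail.

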